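# Load the overlocker's thread stands

## Task

Put each of the four big thread cones on the cone stand whose base has the same colour, with the spindle up inside the cone and its foot resting flat on the base. Lower the cones into place without dropping them or knocking any over, and leave the two small spools standing where they are.

Things in the scene. Friction and masses are not known exactly. Their poses are not given: they have to be found in the camera images.
- yellow_cone: Big cone of yellow thread, loose, upright on the table, open underneath: 62 mm diameter at the foot, 42 mm at 90 mm height; above that a plain grey nose to grip, a cylinder 22 mm in diameter from 90 to 122 mm height. Hollow inside: 50 mm wide at the foot, 30 mm at its closed top 86 mm up. 0.13 to 0.25 kg. Origin: centre of the foot; z up along its axis; round, yaw means nothing.
- red_cone: Big cone of red thread, loose, upright on the table, open underneath: 62 mm diameter at the foot, 42 mm at 90 mm height; above that a plain grey nose to grip, a cylinder 22 mm in diameter from 90 to 122 mm height. Hollow inside: 50 mm wide at the foot, 30 mm at its closed top 86 mm up. 0.13 to 0.25 kg. Origin: centre of the foot; z up along its axis; round, yaw means nothing.
- blue_cone: Big cone of blue thread, loose, upright on the table, open underneath: 62 mm diameter at the foot, 42 mm at 90 mm height; above that a plain grey nose to grip, a cylinder 22 mm in diameter from 90 to 122 mm height. Hollow inside: 50 mm wide at the foot, 30 mm at its closed top 86 mm up. 0.13 to 0.25 kg. Origin: centre of the foot; z up along its axis; round, yaw means nothing.
- white_cone: Big cone of white thread, loose, upright on the table, open underneath: 62 mm diameter at the foot, 42 mm at 90 mm height; above that a plain grey nose to grip, a cylinder 22 mm in diameter from 90 to 122 mm height. Hollow inside: 50 mm wide at the foot, 30 mm at its closed top 86 mm up. 0.13 to 0.25 kg. Origin: centre of the foot; z up along its axis; round, yaw means nothing.
- yellow_stand: Cone stand with a yellow base, fixed to the table: flat round base 90 mm in diameter, 12 mm thick, one upright steel spindle at its centre, 12 mm in diameter, its round tip 74 mm above the table. A seated cone hides the spindle, its foot flat on the base 12 mm above the table. Origin: centre of the base's underside; z up along the spindle.
- red_stand: Cone stand with a red base, fixed to the table: flat round base 90 mm in diameter, 12 mm thick, one upright steel spindle at its centre, 12 mm in diameter, its round tip 74 mm above the table. A seated cone hides the spindle, its foot flat on the base 12 mm above the table. Origin: centre of the base's underside; z up along the spindle.
- blue_stand: Cone stand with a blue base, fixed to the table: flat round base 90 mm in diameter, 12 mm thick, one upright steel spindle at its centre, 12 mm in diameter, its round tip 74 mm above the table. A seated cone hides the spindle, its foot flat on the base 12 mm above the table. Origin: centre of the base's underside; z up along the spindle.
- white_stand: Cone stand with a white base, fixed to the table: flat round base 90 mm in diameter, 12 mm thick, one upright steel spindle at its centre, 12 mm in diameter, its round tip 74 mm above the table. A seated cone hides the spindle, its foot flat on the base 12 mm above the table. Origin: centre of the base's underside; z up along the spindle.
- yellow_spool: Small sewing spool of yellow thread with wooden ends, loose, upright: 40 mm in diameter, 50 mm high, not to be moved. Origin: centre of its underside; z up. Also among the things, unlisted: a domed dark steel weight, 52 mm in diameter, 40 mm high, its centre at least 90 mm from theirs.
- red_spool: Small sewing spool of red thread with wooden ends, loose, upright: 40 mm in diameter, 50 mm high, not to be moved. Origin: centre of its underside; z up. Other unlisted clutter lies round the edge of the work and is under 35 mm high.
Not all that is in view belongs to the job. What is shaped like the yellow_stand but black or turquoise is not meant.

How it is judged:
By the outcome, as a careful person would: the job done as asked, in the order asked, and still so for the second after the job is handed in, with the robot touching nothing.
It also fails if it takes over 112 s, if anything falls off the work surface, if the arm or the gripper's body presses on something with over 40 N, if the wrist force passes 120 N, or if a joint passes its speed limit or range.

## Robot

A 6-joint arm with a two-finger parallel gripper is mounted at the origin on the work surface. World frame = base frame: x ahead of the robot, y to its left, z up, the work surface at z = 0. Lengths are in m, angles in rad, forces in N, time in s.
With the tool pointing down it reaches from about 0.275 to 0.75 m from the base axis. Payload 10.2 kg.
Tool frame: the origin (TCP) lies midway between the tips of the shut fingers; the grasp point (between the pads) lies 19 mm behind it (ctrl.pinch_z is the distance from the TCP to the grasp point, in m); z points along the fingers, x is the direction in which the jaws open and shut, and the axes are right-handed (so a half turn about z gives the same grasp; the last joint's range is limited). The gripper opens to 85 mm and grips with 20 to 120 N. Pads are 22 mm wide; open, the fingers measure 114 mm over their backs; the gripper's body (76 mm by 85 mm) begins 54 mm behind the grasp point. The pads swing forward as they close: fully open they stand 13 mm farther back than shut.
Start: joints at [-1.516, 0.313, 1.498, -0, 1.331, -0.223], TCP at [0.144, -0.505, 0.231] pointing down, gripper open.
Joint ranges: [-2.94, 2.94], [-0.97, 2.17], [0.19, 2.56], [-1.23, 4.37], [0.02, 3.11], [-2.88, 2.88]. Speed limits (rad/s): [2.39, 2.39, 3.01, 3.14, 3.14, 3.14].

## Interface

Orientations are given as a unit quaternion [w, x, y, z].
In Python, from cell import ctrl gives the robot as it stands.
- The arm moves only by the shell command python3 -m handwheel 'ROWS' [FORCE]. ROWS is JSON, a list that holds one entry, the list of rows, each a list of 7 numbers: the finger opening in m, from 0 to 0.0854, then the shift along the tool's x, y, z in m, then the turn, a rotation vector about the tool's x, y, z in rad. A call has 1 to 10 rows; each row is the pose to reach, as a shift and turn from the pose commanded when the call began, along the tool's axes at that moment; what a row does not reach only later rows make up. A row lasts 1/8 s, in which the tool goes at most 62.5 mm and 10.7 degrees, less where a joint would pass 70% of its speed; a pose out of reach is approached as far as the arm can. A call with a gripper value outside its range is refused whole. The fingers move at their own pace and stop on an object; FORCE is the grip in N (left out, the last holds). Time passes only in rows, so rows that repeat a pose let the fingers close. It gives the time, the measured TCP pose, the force and the opening at its end, in the units of the state.
- ctrl.read_state(): the state, without advancing time (a new reading comes with each control period).
- ctrl.read_camera(name): name is "side" or "top"; returns (picture, depth): 384x512x3 uint8, red, green, blue; 384x512 float32, m along the optical axis (not along the pixel's ray), 0 where there is no reading.
- ctrl.get_calibration(name): a dict with "mtx" (3x3 intrinsics, pixels), "origin" and "orientation" of the camera in the world. Camera axes: x right, y down, z forward; pixel columns grow to the right and rows downward; lengths in m; the calibration is good to about 2 mm. A picture is of the moment at which its call begins. get_calibration takes no time and is no camera call.
- ctrl.job_done(): hands the job in, once; it reports no verdict.
Trained networks look in the newest picture that a camera, given by its name, has taken for a name from the list of things; names that differ only in an ending like _2 or _b are one class to them, and where a whole thing is asked for, a point or a joint stands for the part that bears it (a point fixed in the world has none). Each returns a list of dicts, best first, with "score" (0 to 1); they miss things now and then, are a little off and sometimes report something else, mostly with a low value. They report only what shows in the picture. A call takes as long as a camera call. They do not tell look-alikes from the thing itself.
- ctrl.spot_in(camera, label): "point" ([column, row] in pixels, amid what is visible of it).
- ctrl.regions_of(camera, label): "region" (384x512 bool, what is visible of it) and "point" ([column, row] in pixels, amid what is visible of it).
The state is a dict: "time_s": time; "joint_pos": joint angles; "dq": joint speeds; "joint_efforts": joint torques, N m; "tool_pos": TCP position; "tcp_rot": TCP orientation; "contact_force": force on the tool from outside, world axes, zero at the start; "moment": the same for the moment, N m; "opening": finger opening in m.
Only numpy, scipy, OpenCV 4.12 (cv2) and the standard library are available. Lean on these libraries where they do the work, as an engineer would, in place of code of your own. Each camera call takes 0.05 s, during which the arm holds its last target. There are 200 camera calls.

## Working session

There is one attempt and no reset: what is moved stays moved. The work goes in short steps, Python scripts to look and compute and a shell command to move; the robot and the scene stay as the last step left them, time stands still between calls to the robot, and variables do not carry over. Pictures are saved under pics/ and viewed, about 12 in all and at most 16, crops included, and the job is handed in when it is done.

```bash
mkdir -p pics; ls
cat > h.py <<'E'
from cell import ctrl
import numpy as np, cv2
from scipy.spatial.transform import Rotation as R
def rot(q): return R.from_quat([q[1],q[2],q[3],q[0]])
def cloud(cam):
    im,d=ctrl.read_camera(cam); c=ctrl.get_calibration(cam); K=np.array(c["mtx"])
    v,u=np.mgrid[:384,:512]
    P=np.stack([(u-K[0,2])/K[0,0]*d,(v-K[1,2])/K[1,1]*d,d],-1)
    q=np.array(c["orientation"]); M=rot(q).as_matrix() if q.size==4 else q
    W=P@M.T+np.array(c["origin"]); W[d==0]=np.nan
    return im,d,W
E
python3 - <<'E'
from h import *
for c in("top","side"):
    im,d,W=cloud(c); cv2.imwrite(f"pics/{c}0.png",cv2.resize(im[:,:,::-1],(800,600))); np.save(c+"W",W); np.save(c+"I",im)
    print(c,{k:np.round(v,3).tolist() for k,v in ctrl.get_calibration(c).items()})
s=ctrl.read_state(); print(s)
E
```

```text
pics
top {'mtx': [[461.464, 0.0, 257.715], [0.0, 461.464, 191.251], [0.0, 0.0, 1.0]], 'origin': [0.376, 0.041, 1.612], 'orientation': [-0.022, 0.715, -0.699, 0.022]}
side {'mtx': [[453.483, 0.0, 250.744], [0.0, 453.483, 185.328], [0.0, 0.0, 1.0]], 'origin': [0.336, -1.091, 0.805], 'orientation': [-0.475, 0.877, -0.069, 0.033]}
{'time_s': 0.1, 'joint_pos': array([-1.51639515e+00,  3.13380101e-01,  1.49832584e+00,  7.49502072e-06,
        1.33101525e+00, -2.23362695e-01]), 'dq': array([-0.00063395, -0.0015707 , -0.00035977,  0.00035861,  0.00058588,
       -0.00129052]), 'joint_efforts': array([ 1.66720551e-03, -4.12906301e+01, -2.60143876e+01, -2.71070776e-04,
        3.04493740e-03,  4.99513519e-06]), 'tool_pos': array([ 0.14395479, -0.50464917,  0.23081272]), 'tcp_rot': array([-4.33590021e-04,  7.98186629e-01, -6.02409982e-01, -3.61125780e-04]), 'contact_force': array([0.15585305, 0.24728978, 0.33795788]), 'moment': array([0.03739366, 0.02385977, 0.03885334]), 'opening': 0.08532025368727014}
```

View pics/top0.png

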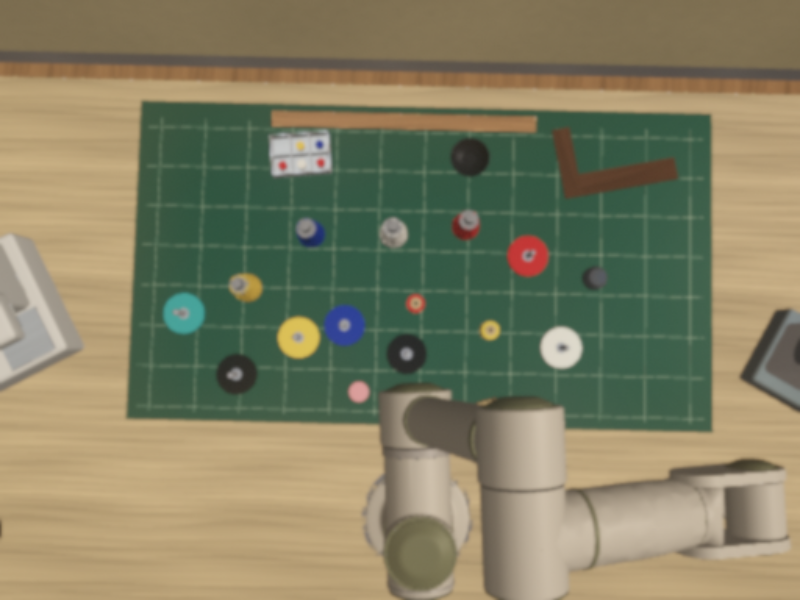

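View pics/side0.png

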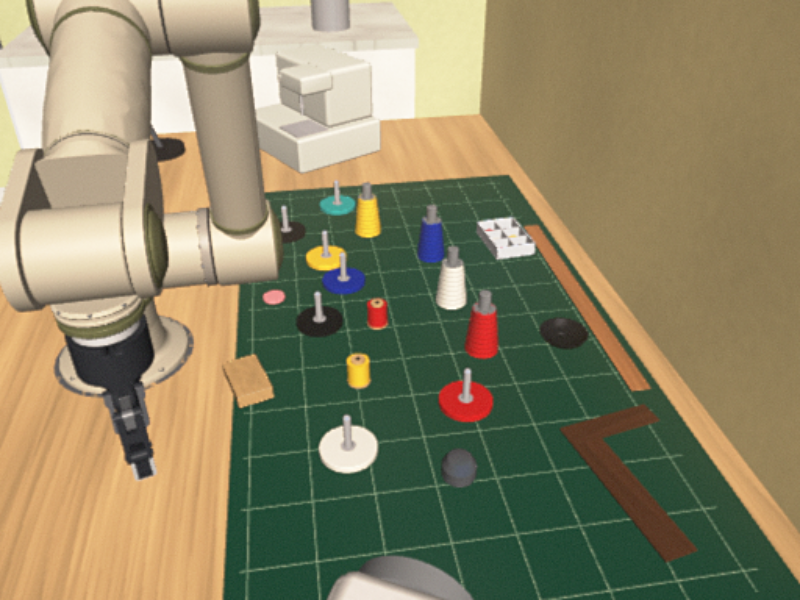

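The top view (800x600 px) shows the cones in yellow (245,287), blue (310,232), white (393,233) and red (466,225). The stands are yellow (298,338), blue (345,326), red (528,256) and white (562,348). The black stands (407,354) and (237,374) and the turquoise one (184,313) are look-alikes. The spools are red (415,303) and yellow (490,330), and the dark weight is at (595,278). Next I'll measure them.

```bash
cat > m.py <<'E'
from h import *
def measure(W,zlo,zhi,guess,r):
    m=(W[...,2]>zlo)&(W[...,2]<zhi)&(np.hypot(W[...,0]-guess[0],W[...,1]-guess[1])<r)
    return W[m]
def disc(W,*a):
    p=measure(W,*a)
    if len(p)<3: return None,len(p)
    (c,r)=cv2.minEnclosingCircle(p[:,:2].astype(np.float32)); return np.round([*p.mean(0),*c,r],4),len(p)
E
python3 - <<'E'
from m import *
Wt,Ws=np.load("topW.npy"),np.load("sideW.npy")
px=dict(yc=(245,287),bc=(310,232),wc=(393,233),rc=(466,225),ys=(298,338),bs=(345,326),rs=(528,256),ws=(562,348),rsp=(415,303),ysp=(490,330),wt=(595,278),bk1=(407,354))
for k,(u,v) in px.items():
    g=np.nanmedian(Wt[int(v*.64)-3:int(v*.64)+4,int(u*.64)-3:int(u*.64)+4].reshape(-1,3),0)
    # nominal ground truth by region
    print(k,np.round(g,3), "maxz", np.nanmax(measure(Wt,-.01,.3,g,.06)[:,2]).round(4), np.nanmax(measure(Ws,-.01,.3,g,.06)[:,2],initial=0).round(4))
    if k[1:]=="c":
        for n,W in(("t",Wt),("s",Ws)): print("  nose",n,*disc(W,.095,.14,g,.045),"top",*disc(W,.117,.14,g,.045))
    elif k[1:]=="s":
        for n,W in(("t",Wt),("s",Ws)): print("  base",n,*disc(W,.006,.018,g,.06),"sp",*disc(W,.03,.09,g,.05))
    else:
        for n,W in(("t",Wt),("s",Ws)): print("  ",n,*disc(W,.015,.1,g,.05))
for c,l in(("top","white_cone"),("top","yellow_stand")):
    print(l,[(np.round(x["point"]).tolist(),round(x["score"],2)) for x in ctrl.spot_in(c,l)])
E
```

```text
yc [0.491 0.38  0.091] maxz 0.1306 0.1271
  nose t [0.4945 0.3894 0.1143 0.4929 0.3907 0.0188] 61 top [0.4944 0.3919 0.1226 0.4941 0.3927 0.0113] 36
  nose s [0.4976 0.3835 0.112  0.4976 0.3858 0.0129] 56 top [0.4965 0.3858 0.1218 0.4962 0.3864 0.0124] 21
bc [0.61  0.245 0.092] maxz 0.1284 0.1257
  nose t [0.6169 0.2523 0.1162 0.6158 0.2533 0.0189] 50 top [0.6176 0.2537 0.122  0.6173 0.2537 0.0107] 36
  nose s [0.6196 0.2448 0.1127 0.6204 0.247  0.0134] 58 top [0.6198 0.247  0.1228 0.621  0.2468 0.0133] 23
wc [0.612 0.069 0.094] maxz 0.1294 0.1266
  nose t [0.6206 0.0688 0.1145 0.6226 0.0706 0.0201] 55 top [0.6229 0.0706 0.1228 0.6232 0.0704 0.0108] 35
  nose s [0.6246 0.0612 0.1126 0.6252 0.063  0.0112] 73 top [0.6248 0.0641 0.1221 0.6254 0.0644 0.0104] 29
rc [ 0.632 -0.087  0.091] maxz 0.1281 0.1259
  nose t [ 0.6419 -0.0896  0.1163  0.6432 -0.0895  0.0186] 50 top [ 0.6428 -0.0913  0.1228  0.6434 -0.0912  0.0111] 33
  nose s [ 0.6446 -0.1009  0.112   0.6459 -0.1027  0.0169] 100 top [ 0.6454 -0.0984  0.1226  0.6456 -0.0985  0.0128] 40
ys [0.385 0.272 0.016] maxz 0.079 0.0732
  base 
[... 1120 characters left out ...]
02
   s [0.4686 0.0042 0.038  0.4685 0.0114 0.0217] 187
ysp [ 0.412 -0.145  0.049] maxz 0.0558 0.0541
   t [ 0.4114 -0.1446  0.0457  0.4117 -0.146   0.0192] 110
   s [ 0.414  -0.1587  0.0388  0.4161 -0.1503  0.0215] 232
wt [ 0.534 -0.374  0.037] maxz 0.0436 0.0427
   t [ 0.5319 -0.3761  0.0325  0.533  -0.3788  0.0261] 180
   s [ 0.5341 -0.3928  0.0314  0.5359 -0.3866  0.0258] 379
bk1 [0.357 0.033 0.016] maxz 0.2466 0.2418
   t [0.3555 0.034  0.021  0.3556 0.0339 0.0444] 168
   s [0.3583 0.0261 0.0307 0.3584 0.0262 0.0438] 146
white_cone [([250.0, 148.0], 0.47)]
yellow_stand [([117.0, 204.0], 0.9), ([150.0, 241.0], 0.79), ([261.0, 226.0], 0.64), ([196.0, 151.0], 0.55), ([266.0, 194.0], 0.48)]
```

```bash
cat > go.py <<'E'
import sys
from h import *
s=ctrl.read_state(); p=np.array(s["tool_pos"]); M=rot(s["tcp_rot"])
print("t",round(s["time_s"],2),"tcp",p.round(4),"F",np.round(s["contact_force"],1),"open",round(s["opening"],4),"tilt",np.round(M.as_matrix()[:,2],3))
for a in sys.argv[1:]:
    t=np.array(eval(a)); d=M.inv().apply(t-p); print(a,"shift",d.round(4),"n",np.linalg.norm(d).round(3)); p=p
E
python3 go.py "[.6445,-.095,.2]" 
python3 -c "
import numpy as np,cv2
im=np.load('topI.npy')[125:250,90:385,::-1]; cv2.imwrite('pics/crop1.png',cv2.resize(im,None,fx=2.7,fy=2.7,interpolation=cv2.INTER_CUBIC))"
```

```text
t 0.2 tcp [ 0.144  -0.5047  0.231 ] F [-0.4  0.1 -0.1] open 0.0855 tilt [-0.     0.001 -1.   ]
[.6445,-.095,.2] shift [-0.2567 -0.5937  0.0313] n 0.648
```

View pics/crop1.png

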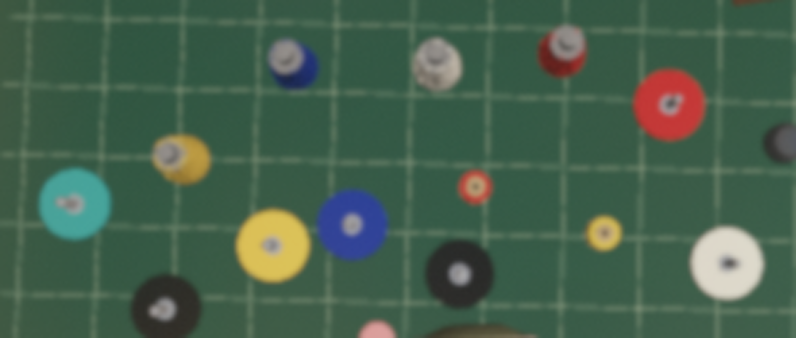

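The crop (2.7x) settles it: the yellow base (273,245), blue base (352,225), red base (669,105) and white base (727,263) are the stands meant. The black (459,273), (166,308) and turquoise (75,203) ones are not. I'm starting with red.

```bash
python3 -m handwheel '[[[0.085,-0.026,-0.059,0,0,0,0],[0.085,-0.051,-0.119,0,0,0,0],[0.085,-0.077,-0.178,0,0,0,0],[0.085,-0.103,-0.237,0,0,0,0],[0.085,-0.128,-0.297,0,0,0,0],[0.085,-0.154,-0.356,0,0,0,0],[0.085,-0.18,-0.416,0,0,0,0],[0.085,-0.205,-0.475,0,0,0,0],[0.085,-0.231,-0.534,0,0,0,0],[0.085,-0.257,-0.594,0,0,0,0]]]' 30; python3 go.py "[.6445,-.095,.2]"
```

```text
time_s: 1.45
tool_pos: [0.6289, -0.1073, 0.2312]
tcp_rot: [0.0, 0.798, -0.602, -0.0]
contact_force: [-0.1, -1.3, 0.1]
opening: 0.0849
t 1.45 tcp [ 0.6289 -0.1073  0.2312] F [-0.1 -1.3  0.1] open 0.0849 tilt [-0. -0. -1.]
[.6445,-.095,.2] shift [-0.0076 -0.0184  0.0312] n 0.037
```

```bash
python3 -m handwheel '[[[0.085,0,0,0,0,0,0],[0.085,0,0,0,0,0,0],[0.085,0,0,0,0,0,0]]]'; python3 go.py "[.6445,-.095,.094]"
```

```text
time_s: 1.82
tool_pos: [0.6269, -0.11, 0.2316]
tcp_rot: [0.0, 0.798, -0.603, 0.0]
contact_force: [0.2, 0.6, -0.4]
opening: 0.0852
t 1.82 tcp [ 0.6269 -0.11    0.2316] F [ 0.2  0.6 -0.4] open 0.0852 tilt [ 0. -0. -1.]
[.6445,-.095,.094] shift [-0.0097 -0.0211  0.1376] n 0.14
```

```bash
python3 -m handwheel '[[[0.085,-0.01,-0.021,0,0,0,0],[0.085,-0.01,-0.021,0.03,0,0,0],[0.085,-0.01,-0.021,0.07,0,0,0],[0.085,-0.01,-0.021,0.11,0,0,0],[0.085,-0.01,-0.021,0.137,0,0,0],[0.085,-0.01,-0.021,0.137,0,0,0],[0.085,-0.01,-0.021,0.137,0,0,0]]]'
python3 - <<'E'
from h import *
for i,(c,(a,b,e,f)) in enumerate({"top":(90,190,240,360),"side":(170,270,250,370)}.items()):
    im,_=ctrl.read_camera(c); x=cv2.resize(im[a:b,e:f,::-1],(400,333),interpolation=cv2.INTER_CUBIC)
    o=x if i==0 else np.hstack([o,x])
cv2.imwrite("pics/g1.png",o)
E
python3 go.py
```

```text
time_s: 2.7
tool_pos: [0.6454, -0.0943, 0.0961]
tcp_rot: [-0.0, 0.798, -0.603, 0.001]
contact_force: [0.8, -0.4, 0.6]
opening: 0.085
t 2.8 tcp [ 0.6456 -0.0941  0.0961] F [ 0.6 -0.5  0.2] open 0.085 tilt [ 0.003 -0.001 -1.   ]
```

View pics/g1.png

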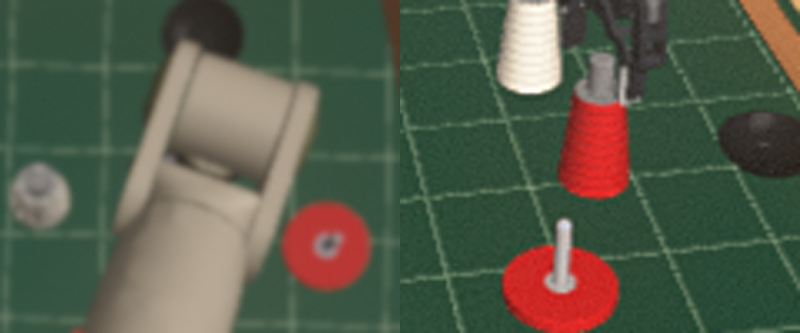

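The side half shows the nose (600,75) between the far finger (572,40) and the near finger (635,85), roughly centred. Closing now.

```bash
python3 -m handwheel '[[[0.05,0,0,0,0,0,0],[0.03,0,0,0,0,0,0],[0.01,0,0,0,0,0,0],[0.01,0,0,0,0,0,0],[0.01,0,0,0,0,0,0],[0.01,0,0,0,0,0,0],[0.01,0,0,0,0,0,0],[0.01,0,0,0,0,0,0]]]' 30; python3 go.py
```

```text
time_s: 3.8
tool_pos: [0.645, -0.0936, 0.0944]
tcp_rot: [-0.0, 0.798, -0.602, 0.0]
contact_force: [0.5, 0.2, 2.0]
opening: 0.021
t 3.8 tcp [ 0.645  -0.0936  0.0944] F [0.5 0.2 2. ] open 0.021 tilt [ 0. -0. -1.]
```

Gripped (opening 21 mm). Lifting.

```bash
python3 -m handwheel '[[[0.01,0,0,-0.02,0,0,0],[0.01,0,0,-0.05,0,0,0],[0.01,0,0,-0.08,0,0,0],[0.01,0,0,-0.11,0,0,0],[0.01,0,0,-0.11,0,0,0],[0.01,0,0,-0.11,0,0,0]]]'
python3 - <<'E'
from m import *
im,d,W=cloud("side")
g=[.645,-.095]
print("below fingers side", *disc(W,.09,.11,g,.05), *disc(W,.14,.19,g,.05), np.nanmin(measure(W,.05,.2,g,.05)[:,2]))
cv2.imwrite("pics/lift1.png",cv2.resize(im[110:290,200:400,::-1],(600,540),interpolation=cv2.INTER_CUBIC))
E
python3 go.py "[.579,-.234,.204]"
```

```text
time_s: 4.55
tool_pos: [0.6444, -0.0933, 0.2023]
tcp_rot: [0.0, 0.798, -0.602, -0.001]
contact_force: [0.5, 0.0, -1.3]
opening: 0.0211
below fingers side [ 0.6385 -0.1125  0.1091  0.6346 -0.1081  0.0219] 3 [ 0.6406 -0.1119  0.164   0.6448 -0.0976  0.0274] 330 0.10841113838393579
t 4.6 tcp [ 0.6443 -0.0933  0.2022] F [-0.5 -0.4 -2.6] open 0.0211 tilt [-0.003  0.001 -1.   ]
[.579,-.234,.204] shift [ 0.1173  0.1014 -0.0018] n 0.155
```

View pics/lift1.png

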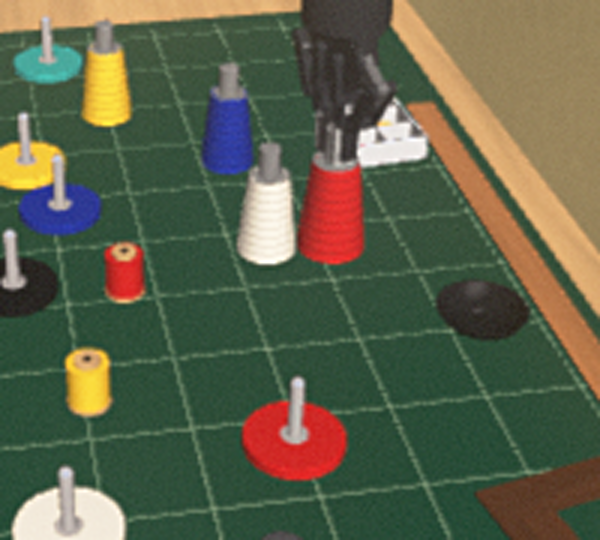

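The cone hangs upright with its foot about 34 mm above the spindle tip. Next, over to the red stand.

```bash
python3 -m handwheel '[[[0.01,0.03,0.026,0,0,0,0],[0.01,0.06,0.052,0,0,0,0],[0.01,0.09,0.078,0,0,0,0],[0.01,0.117,0.101,0,0,0,0],[0.01,0.117,0.101,0,0,0,0],[0.01,0.117,0.101,0,0,0,0],[0.01,0.117,0.101,0,0,0,0]]]'; python3 go.py "[.58,-.2335,.12]"
python3 - <<'E'
from h import *
im,_=ctrl.read_camera("side")
cv2.imwrite("pics/over1.png",cv2.resize(im[150:300,220:380,::-1],(480,450),interpolation=cv2.INTER_CUBIC))
E
```

```text
time_s: 5.48
tool_pos: [0.5803, -0.2328, 0.2039]
tcp_rot: [-0.0, 0.799, -0.602, -0.0]
contact_force: [-0.1, 0.0, -1.5]
opening: 0.0212
t 5.47 tcp [ 0.5803 -0.2328  0.2039] F [-0.1  0.  -1.5] open 0.0212 tilt [-0.     0.001 -1.   ]
[.58,-.2335,.12] shift [0.0007 0.0004 0.0839] n 0.084
```

View pics/over1.png

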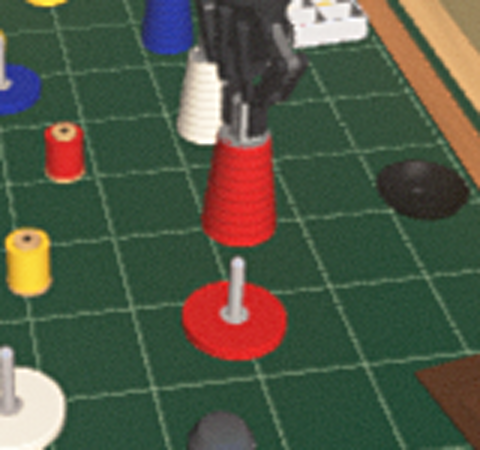

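The cone (col 239) is centred over the spindle (col 237). Lowering it.

```bash
python3 -m handwheel '[[[0.01,0,0,0.03,0,0,0],[0.01,0,0,0.055,0,0,0],[0.01,0,0,0.075,0,0,0],[0.01,0,0,0.088,0,0,0],[0.01,0,0,0.093,0,0,0],[0.01,0,0,0.096,0,0,0],[0.01,0,0,0.097,0,0,0],[0.01,0,0,0.098,0,0,0],[0.01,0,0,0.098,0,0,0]]]'; python3 go.py
```

```text
time_s: 6.65
tool_pos: [0.58, -0.2338, 0.1065]
tcp_rot: [-0.0, 0.798, -0.602, 0.0]
contact_force: [-0.1, 0.2, -1.6]
opening: 0.0211
t 6.65 tcp [ 0.58   -0.2338  0.1065] F [-0.1  0.2 -1.6] open 0.0211 tilt [ 0. -0. -1.]
```

Still carrying the weight (-1.6 N), so I'll creep down to contact.

```bash
python3 -m handwheel '[[[0.01,0,0,0.0005,0,0,0],[0.01,0,0,0.001,0,0,0],[0.01,0,0,0.001,0,0,0]]]'; python3 -m handwheel '[[[0.01,0,0,0.0007,0,0,0],[0.01,0,0,0.0007,0,0,0]]]'
```

```text
time_s: 7.02
tool_pos: [0.5803, -0.2341, 0.1063]
tcp_rot: [-0.0, 0.798, -0.602, 0.001]
contact_force: [-1.1, -0.0, 4.4]
opening: 0.0211
time_s: 7.28
tool_pos: [0.5804, -0.2341, 0.1063]
tcp_rot: [-0.0, 0.798, -0.602, 0.001]
contact_force: [-2.2, 1.1, 9.1]
opening: 0.0207
```

```bash
python3 -m handwheel '[[[0.03,0,0,-0.001,0,0,0],[0.06,0,0,-0.001,0,0,0],[0.085,0,0,-0.001,0,0,0],[0.085,0,0,-0.001,0,0,0],[0.085,0,0,-0.001,0,0,0],[0.085,0,0,-0.03,0,0,0],[0.085,0,0,-0.07,0,0,0],[0.085,0,0,-0.11,0,0,0],[0.085,0,0,-0.11,0,0,0]]]'; python3 go.py "[.625,.068,.2]"
```

```text
time_s: 8.4
tool_pos: [0.5809, -0.2343, 0.218]
tcp_rot: [-0.0, 0.798, -0.602, 0.003]
contact_force: [0.3, -0.2, -0.6]
opening: 0.0852
t 8.4 tcp [ 0.5809 -0.2343  0.218 ] F [ 0.3 -0.2 -0.6] open 0.0852 tilt [ 0.005 -0.003 -1.   ]
[.625,.068,.2] shift [-0.2787 -0.1253  0.0172] n 0.306
```

```bash
python3 -m handwheel '[[[0.085,-0.055,-0.025,0,0,0,0],[0.085,-0.11,-0.05,0,0,0,0],[0.085,-0.165,-0.075,0,0,0,0],[0.085,-0.22,-0.1,0,0,0,0],[0.085,-0.279,-0.125,0,0,0,0],[0.085,-0.279,-0.125,0,0,0,0],[0.085,-0.279,-0.125,0,0,0,0]]]'; python3 go.py "[.625,.068,.0955]"
python3 - <<'E'
from m import *
im,d,W=cloud("side")
print("red cone nose",*disc(W,.13,.15,[.58,-.234],.045),"foot min",*disc(W,.09,.15,[.58,-.234],.045))
cv2.imwrite("pics/seat1.png",cv2.resize(im[90:290,220:380,::-1],(480,600),interpolation=cv2.INTER_CUBIC))
E
```

```text
time_s: 9.28
tool_pos: [0.6234, 0.0686, 0.2137]
tcp_rot: [0.001, 0.798, -0.602, -0.001]
contact_force: [0.5, 0.1, 0.7]
opening: 0.085
t 9.28 tcp [0.6234 0.0686 0.2137] F [0.5 0.1 0.7] open 0.085 tilt [-0.001 -0.    -1.   ]
[.625,.068,.0955] shift [ 0.0011 -0.0016  0.1182] n 0.118
red cone nose [ 0.5811 -0.2372  0.1348  0.5812 -0.2355  0.0122] 52 foot min [ 0.58   -0.2428  0.1105  0.5816 -0.2357  0.0237] 294
```

View pics/seat1.png

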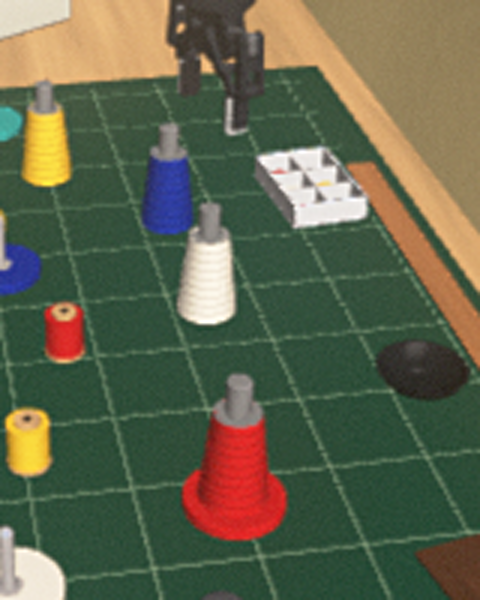

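Red is seated flat at (238,500) with its nose top at about 134 mm. On to white.

```bash
python3 -m handwheel '[[[0.085,0.001,-0.002,0.03,0,0,0],[0.085,0.001,-0.002,0.07,0,0,0],[0.085,0.001,-0.002,0.1,0,0,0],[0.085,0.001,-0.002,0.118,0,0,0],[0.085,0.001,-0.002,0.118,0,0,0],[0.085,0.001,-0.002,0.118,0,0,0]]]'; python3 -m handwheel '[[[0.05,0,0,0,0,0,0],[0.03,0,0,0,0,0,0],[0.01,0,0,0,0,0,0],[0.01,0,0,0,0,0,0],[0.01,0,0,0,0,0,0],[0.01,0,0,0,0,0,0],[0.01,0,0,0,0,0,0]]]' 30; python3 go.py
```

```text
time_s: 10.07
tool_pos: [0.6265, 0.068, 0.098]
tcp_rot: [-0.001, 0.798, -0.603, 0.001]
contact_force: [0.6, -0.1, 0.6]
opening: 0.0849
time_s: 10.95
tool_pos: [0.626, 0.0684, 0.0968]
tcp_rot: [-0.0, 0.798, -0.602, 0.0]
contact_force: [0.2, -1.3, 2.8]
opening: 0.021
t 10.95 tcp [0.626  0.0684 0.0968] F [ 0.2 -1.3  2.8] open 0.021 tilt [ 0. -0. -1.]
```

```bash
python3 -m handwheel '[[[0.01,0,0,-0.02,0,0,0],[0.01,0,0,-0.05,0,0,0],[0.01,0,0,-0.08,0,0,0],[0.01,0,0,-0.115,0,0,0],[0.01,0,0,-0.115,0,0,0],[0.01,0,0,-0.115,0,0,0]]]'; python3 go.py "[.379,-.308,.212]"
```

```text
time_s: 11.7
tool_pos: [0.6252, 0.0684, 0.2097]
tcp_rot: [0.001, 0.798, -0.602, -0.001]
contact_force: [-1.2, 0.4, -2.1]
opening: 0.0206
t 11.7 tcp [0.6252 0.0684 0.2097] F [-1.2  0.4 -2.1] open 0.0206 tilt [-0.003  0.    -1.   ]
[.379,-.308,.212] shift [ 0.2945  0.34   -0.0017] n 0.45
```

```bash
python3 -m handwheel '[[[0.01,0.025,0.028,0,0,0,0],[0.01,0.065,0.075,0,0,0,0],[0.01,0.105,0.12,0,0,0,0],[0.01,0.145,0.165,0,0,0,0],[0.01,0.185,0.21,0,0,0,0],[0.01,0.22,0.255,0,0,0,0],[0.01,0.255,0.295,0,0,0,0],[0.01,0.28,0.325,0,0,0,0],[0.01,0.294,0.34,0,0,0,0],[0.01,0.294,0.34,0,0,0,0]]]';  python3 -m handwheel '[[[0.01,0,0,0,0,0,0],[0.01,0,0,0,0,0,0],[0.01,0,0,0,0,0,0]]]'; python3 go.py "[.379,-.308,.109]"
python3 - <<'E'
from h import *
im,_=ctrl.read_camera("side")
cv2.imwrite("pics/over2.png",cv2.resize(im[170:320,140:340,::-1],(600,450),interpolation=cv2.INTER_CUBIC))
E
```

```text
time_s: 12.95
tool_pos: [0.3785, -0.3079, 0.2101]
tcp_rot: [-0.0, 0.798, -0.603, -0.001]
contact_force: [-0.4, 0.8, -2.5]
opening: 0.0208
time_s: 13.32
tool_pos: [0.3798, -0.3071, 0.2115]
tcp_rot: [-0.0, 0.798, -0.602, -0.0]
contact_force: [-0.6, -0.9, -2.3]
opening: 0.021
t 13.32 tcp [ 0.3798 -0.3071  0.2115] F [-0.6 -0.9 -2.3] open 0.021 tilt [-0.  0. -1.]
[.379,-.308,.109] shift [0.0007 0.001  0.1025] n 0.103
```

View pics/over2.png

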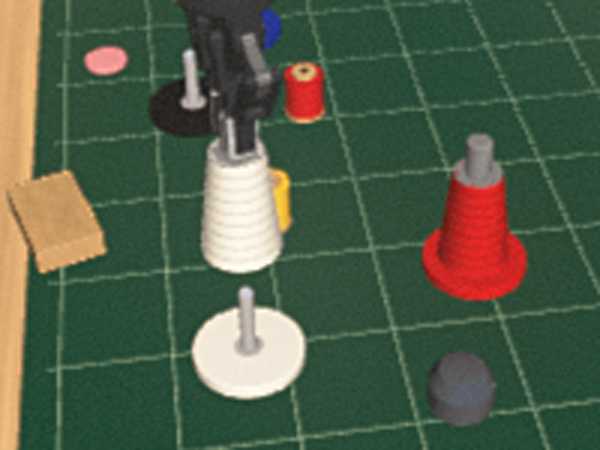

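The white cone (241,250) is above the spindle (246,290), aligned once perspective is allowed for. Lowering.

```bash
python3 -m handwheel '[[[0.01,0.001,0.001,0.03,0,0,0],[0.01,0.001,0.001,0.06,0,0,0],[0.01,0.001,0.001,0.08,0,0,0],[0.01,0.001,0.001,0.092,0,0,0],[0.01,0.001,0.001,0.098,0,0,0],[0.01,0.001,0.001,0.1,0,0,0],[0.01,0.001,0.001,0.101,0,0,0],[0.01,0.001,0.001,0.102,0,0,0],[0.01,0.001,0.001,0.102,0,0,0]]]';  python3 -m handwheel '[[[0.01,0,0,0.0005,0,0,0],[0.01,0,0,0.001,0,0,0],[0.01,0,0,0.001,0,0,0]]]'
```

```text
time_s: 14.5
tool_pos: [0.3789, -0.3089, 0.1098]
tcp_rot: [0.0, 0.798, -0.602, 0.0]
contact_force: [0.1, -0.1, -2.5]
opening: 0.0214
time_s: 14.88
tool_pos: [0.3789, -0.309, 0.1088]
tcp_rot: [0.0, 0.798, -0.602, 0.0]
contact_force: [0.3, -0.7, 0.9]
opening: 0.0208
```

```bash
python3 -m handwheel '[[[0.01,0,0,0.0005,0,0,0],[0.01,0,0,0.0008,0,0,0],[0.01,0,0,0.0008,0,0,0]]]'
```

```text
time_s: 15.25
tool_pos: [0.3791, -0.3092, 0.1087]
tcp_rot: [0.0, 0.798, -0.602, 0.001]
contact_force: [-1.4, 1.0, 8.9]
opening: 0.021
```

```bash
python3 -m handwheel '[[[0.03,0,0,-0.001,0,0,0],[0.06,0,0,-0.001,0,0,0],[0.085,0,0,-0.001,0,0,0],[0.085,0,0,-0.001,0,0,0],[0.085,0,0,-0.001,0,0,0],[0.085,0,0,-0.03,0,0,0],[0.085,0,0,-0.07,0,0,0],[0.085,0,0,-0.11,0,0,0],[0.085,0,0,-0.11,0,0,0]]]'; python3 go.py "[.619,.2515,.22]"
```

```text
time_s: 16.38
tool_pos: [0.3795, -0.3097, 0.2204]
tcp_rot: [0.001, 0.798, -0.602, 0.003]
contact_force: [-0.1, -0.4, -0.3]
opening: 0.0852
t 16.38 tcp [ 0.3795 -0.3097  0.2204] F [-0.1 -0.4 -0.3] open 0.0852 tilt [ 0.003 -0.004 -1.   ]
[.619,.2515,.22] shift [-0.4739 -0.3843 -0.0013] n 0.61
```

```bash
python3 -m handwheel '[[[0.085,-0.047,-0.038,0,0,0,0],[0.085,-0.095,-0.077,0,0,0,0],[0.085,-0.142,-0.115,0,0,0,0],[0.085,-0.19,-0.154,0,0,0,0],[0.085,-0.237,-0.192,0,0,0,0],[0.085,-0.284,-0.231,0,0,0,0],[0.085,-0.332,-0.269,0,0,0,0],[0.085,-0.379,-0.307,0,0,0,0],[0.085,-0.427,-0.346,0,0,0,0],[0.085,-0.474,-0.384,0,0,0,0]]]';  python3 -m handwheel '[[[0.085,0,0,0,0,0,0],[0.085,0,0,0,0,0,0],[0.085,0,0,0,0,0,0]]]'; python3 go.py "[.619,.2515,.0955]"
```

```text
time_s: 17.62
tool_pos: [0.6183, 0.2542, 0.2163]
tcp_rot: [0.001, 0.798, -0.602, -0.001]
contact_force: [0.9, -0.0, 0.1]
opening: 0.0851
time_s: 18.0
tool_pos: [0.618, 0.2511, 0.2179]
tcp_rot: [0.0, 0.798, -0.603, -0.0]
contact_force: [0.6, -0.2, -0.7]
opening: 0.0847
t 18.0 tcp [0.618  0.2511 0.2179] F [ 0.6 -0.2 -0.7] open 0.0847 tilt [-0. -0. -1.]
[.619,.2515,.0955] shift [-0.0002 -0.0011  0.1224] n 0.122
```

```bash
python3 -m handwheel '[[[0.085,0,-0.001,0.03,0,0,0],[0.085,0,-0.001,0.07,0,0,0],[0.085,0,-0.001,0.105,0,0,0],[0.085,0,-0.001,0.122,0,0,0],[0.085,0,-0.001,0.122,0,0,0],[0.085,0,-0.001,0.122,0,0,0]]]'; python3 -m handwheel '[[[0.05,0,0,0,0,0,0],[0.03,0,0,0,0,0,0],[0.01,0,0,0,0,0,0],[0.01,0,0,0,0,0,0],[0.01,0,0,0,0,0,0],[0.01,0,0,0,0,0,0],[0.01,0,0,0,0,0,0]]]' 30; python3 go.py
python3 - <<'E'
from m import *
im,d,W=cloud("side")
print("white nose",*disc(W,.128,.15,[.379,-.31],.045))
cv2.imwrite("pics/g3.png",cv2.resize(im[90:310,170:350,::-1],(490,600),interpolation=cv2.INTER_CUBIC))
E
```

```text
time_s: 18.75
tool_pos: [0.6199, 0.2525, 0.0977]
tcp_rot: [-0.001, 0.798, -0.603, 0.001]
contact_force: [-0.3, 0.2, 0.6]
opening: 0.0852
time_s: 19.62
tool_pos: [0.6192, 0.2526, 0.096]
tcp_rot: [-0.0, 0.798, -0.602, 0.0]
contact_force: [0.7, -0.4, 2.8]
opening: 0.0209
t 19.62 tcp [0.6192 0.2526 0.096 ] F [ 0.7 -0.4  2.8] open 0.0209 tilt [ 0.  0. -1.]
white nose [ 0.3795 -0.3125  0.1342  0.3785 -0.3106  0.0123] 72
```

View pics/g3.png

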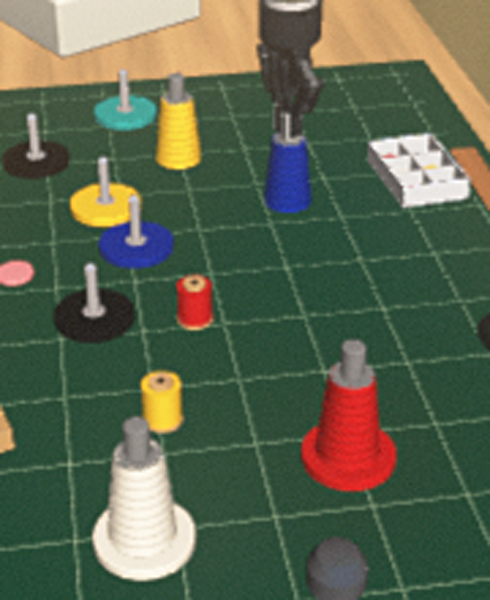

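White is seated at (143,530), nose top at 134 mm, and both spools still stand. Blue is gripped at (288,170).

```bash
python3 -m handwheel '[[[0.01,0,0,-0.02,0,0,0],[0.01,0,0,-0.05,0,0,0],[0.01,0,0,-0.08,0,0,0],[0.01,0,0,-0.115,0,0,0],[0.01,0,0,-0.115,0,0,0],[0.01,0,0,-0.115,0,0,0]]]'; python3 go.py "[.417,.171,.211]"
```

```text
time_s: 20.42
tool_pos: [0.6185, 0.2525, 0.209]
tcp_rot: [0.001, 0.798, -0.602, -0.001]
contact_force: [-0.4, 0.3, -2.9]
opening: 0.021
t 20.43 tcp [0.6185 0.2525 0.209 ] F [-0.4  0.3 -2.9] open 0.021 tilt [-0.003 -0.001 -1.   ]
[.417,.171,.211] shift [ 0.0231  0.2161 -0.0014] n 0.217
```

```bash
python3 -m handwheel '[[[0.01,0.002,0.02,0,0,0,0],[0.01,0.006,0.055,0,0,0,0],[0.01,0.01,0.1,0,0,0,0],[0.01,0.015,0.145,0,0,0,0],[0.01,0.019,0.18,0,0,0,0],[0.01,0.022,0.205,0,0,0,0],[0.01,0.023,0.216,0,0,0,0],[0.01,0.023,0.216,0,0,0,0],[0.01,0.023,0.216,0,0,0,0],[0.01,0.023,0.216,0,0,0,0]]]'; python3 go.py "[.417,.171,.108]"
python3 - <<'E'
from h import *
im,_=ctrl.read_camera("side")
cv2.imwrite("pics/over3.png",cv2.resize(im[90:220,160:320,::-1],(640,520),interpolation=cv2.INTER_CUBIC))
E
```

```text
time_s: 21.68
tool_pos: [0.4181, 0.1714, 0.2105]
tcp_rot: [0.0, 0.798, -0.602, -0.0]
contact_force: [0.9, -0.1, -1.4]
opening: 0.0208
t 21.68 tcp [0.4181 0.1714 0.2105] F [ 0.9 -0.1 -1.4] open 0.0208 tilt [-0. -0. -1.]
[.417,.171,.108] shift [1.000e-04 1.100e-03 1.025e-01] n 0.103
```

View pics/over3.png

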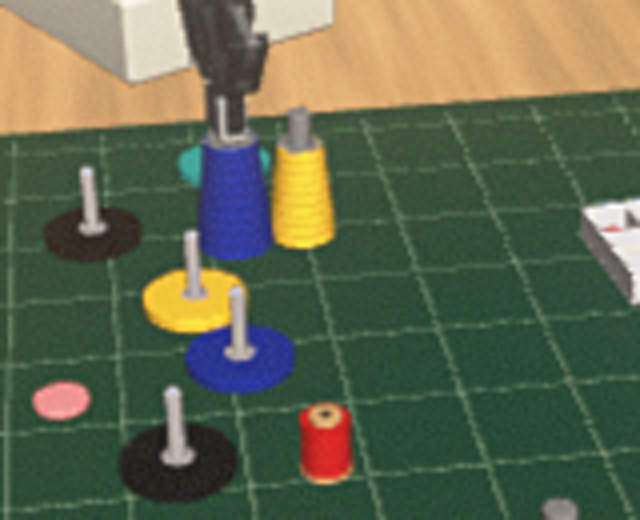

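The blue cone foot (235,248) is in line with the blue spindle (237,290). Lowering.

```bash
python3 -m handwheel '[[[0.01,0,0.001,0.03,0,0,0],[0.01,0,0.001,0.06,0,0,0],[0.01,0,0.001,0.08,0,0,0],[0.01,0,0.001,0.092,0,0,0],[0.01,0,0.001,0.098,0,0,0],[0.01,0,0.001,0.1,0,0,0],[0.01,0,0.001,0.101,0,0,0],[0.01,0,0.001,0.102,0,0,0],[0.01,0,0.001,0.102,0,0,0]]]';  python3 -m handwheel '[[[0.01,0,0,0.0005,0,0,0],[0.01,0,0,0.001,0,0,0],[0.01,0,0,0.001,0,0,0]]]'
```

```text
time_s: 22.85
tool_pos: [0.4168, 0.171, 0.109]
tcp_rot: [-0.0, 0.798, -0.602, 0.0]
contact_force: [0.1, 0.1, -2.6]
opening: 0.021
time_s: 23.22
tool_pos: [0.4168, 0.171, 0.1079]
tcp_rot: [-0.0, 0.798, -0.602, 0.0]
contact_force: [-0.3, 0.4, -0.7]
opening: 0.0211
```

```bash
python3 -m handwheel '[[[0.01,0,0,0.0005,0,0,0],[0.01,0,0,0.001,0,0,0],[0.01,0,0,0.001,0,0,0]]]'
```

```text
time_s: 23.6
tool_pos: [0.4173, 0.171, 0.1078]
tcp_rot: [-0.001, 0.798, -0.602, 0.001]
contact_force: [-1.8, -2.6, 10.3]
opening: 0.021
```

```bash
python3 -m handwheel '[[[0.03,0,0,-0.001,0,0,0],[0.06,0,0,-0.001,0,0,0],[0.085,0,0,-0.001,0,0,0],[0.085,0,0,-0.001,0,0,0],[0.085,0,0,-0.001,0,0,0],[0.085,0,0,-0.03,0,0,0],[0.085,0,0,-0.07,0,0,0],[0.085,0,0,-0.11,0,0,0],[0.085,0,0,-0.11,0,0,0]]]'; python3 go.py "[.4955,.3905,.218]"
```

```text
time_s: 24.72
tool_pos: [0.4178, 0.1712, 0.2192]
tcp_rot: [-0.002, 0.798, -0.602, 0.002]
contact_force: [-0.6, 0.6, 0.0]
opening: 0.0847
t 24.73 tcp [0.4178 0.1712 0.2192] F [-0.6  0.6  0. ] open 0.0847 tilt [ 0.005  0.001 -1.   ]
[.4955,.3905,.218] shift [-0.1896 -0.1349  0.0018] n 0.233
```

```bash
python3 -m handwheel '[[[0.085,-0.04,-0.029,0,0,0,0],[0.085,-0.085,-0.06,0,0,0,0],[0.085,-0.13,-0.092,0,0,0,0],[0.085,-0.165,-0.117,0,0,0,0],[0.085,-0.19,-0.135,0,0,0,0],[0.085,-0.19,-0.135,0,0,0,0],[0.085,-0.19,-0.135,0,0,0,0],[0.085,-0.19,-0.135,0,0,0,0]]]'; python3 go.py "[.4955,.3905,.0955]"
```

```text
time_s: 25.72
tool_pos: [0.4943, 0.3898, 0.2168]
tcp_rot: [0.0, 0.798, -0.603, -0.0]
contact_force: [0.3, -0.0, 1.0]
opening: 0.0849
t 25.73 tcp [0.4943 0.3898 0.2168] F [ 0.3 -0.   1. ] open 0.0849 tilt [-0. -0. -1.]
[.4955,.3905,.0955] shift [-0.0003 -0.0013  0.1213] n 0.121
```

```bash
python3 -m handwheel '[[[0.085,0,-0.001,0.03,0,0,0],[0.085,0,-0.001,0.07,0,0,0],[0.085,0,-0.001,0.105,0,0,0],[0.085,0,-0.001,0.121,0,0,0],[0.085,0,-0.001,0.121,0,0,0],[0.085,0,-0.001,0.121,0,0,0]]]'; python3 -m handwheel '[[[0.05,0,0,0,0,0,0],[0.03,0,0,0,0,0,0],[0.01,0,0,0,0,0,0],[0.01,0,0,0,0,0,0],[0.01,0,0,0,0,0,0],[0.01,0,0,0,0,0,0],[0.01,0,0,0,0,0,0]]]' 30;  python3 -m handwheel '[[[0.01,0,0,-0.02,0,0,0],[0.01,0,0,-0.05,0,0,0],[0.01,0,0,-0.08,0,0,0],[0.01,0,0,-0.115,0,0,0],[0.01,0,0,-0.115,0,0,0],[0.01,0,0,-0.115,0,0,0]]]'; python3 go.py "[.387,.271,.211]"
```

```text
time_s: 26.48
tool_pos: [0.4961, 0.3912, 0.0975]
tcp_rot: [-0.001, 0.798, -0.602, 0.001]
contact_force: [0.6, -0.3, -0.2]
opening: 0.0849
time_s: 27.35
tool_pos: [0.4955, 0.3909, 0.096]
tcp_rot: [-0.0, 0.798, -0.602, 0.0]
contact_force: [-0.6, -1.7, 1.9]
opening: 0.021
time_s: 28.1
tool_pos: [0.4948, 0.3907, 0.2089]
tcp_rot: [0.001, 0.798, -0.602, -0.001]
contact_force: [0.9, 0.2, -3.2]
opening: 0.0211
t 28.1 tcp [0.4948 0.3907 0.2089] F [ 0.9  0.2 -3.2] open 0.0211 tilt [-0.003 -0.001 -1.   ]
[.387,.271,.211] shift [ 0.0856  0.1365 -0.0017] n 0.161
```

```bash
python3 -m handwheel '[[[0.01,0.013,0.02,0,0,0,0],[0.01,0.03,0.05,0,0,0,0],[0.01,0.053,0.085,0,0,0,0],[0.01,0.072,0.115,0,0,0,0],[0.01,0.082,0.131,0,0,0,0],[0.01,0.086,0.136,0,0,0,0],[0.01,0.086,0.136,0,0,0,0],[0.01,0.086,0.136,0,0,0,0],[0.01,0.086,0.136,0,0,0,0]]]'; python3 go.py "[.387,.271,.108]"
python3 - <<'E'
from h import *
im,_=ctrl.read_camera("side")
cv2.imwrite("pics/over4.png",cv2.resize(im[90:220,160:320,::-1],(640,520),interpolation=cv2.INTER_CUBIC))
E
```

```text
time_s: 29.22
tool_pos: [0.3884, 0.2712, 0.2105]
tcp_rot: [0.0, 0.798, -0.602, -0.0]
contact_force: [0.3, -0.2, -2.9]
opening: 0.0212
t 29.23 tcp [0.3884 0.2712 0.2105] F [ 0.3 -0.2 -2.9] open 0.0212 tilt [-0. -0. -1.]
[.387,.271,.108] shift [-1.000e-04  1.400e-03  1.025e-01] n 0.103
```

View pics/over4.png

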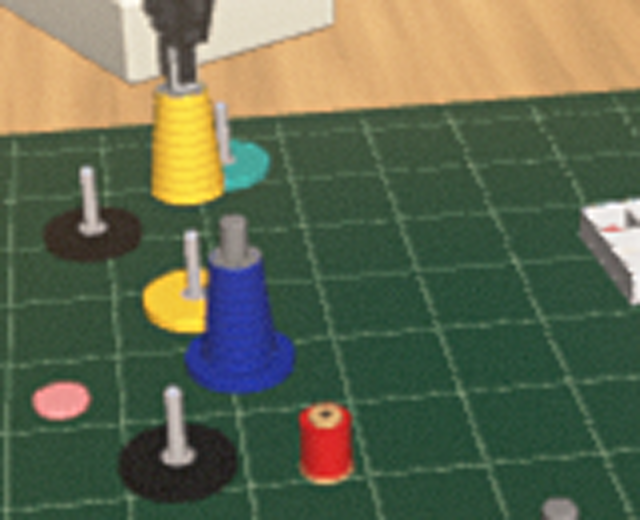

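Blue is seated at (240,360). The yellow cone (188,195) is aligned over the yellow spindle (191,235). Lowering.

```bash
python3 -m handwheel '[[[0.01,0,0.001,0.03,0,0,0],[0.01,0,0.001,0.06,0,0,0],[0.01,0,0.001,0.08,0,0,0],[0.01,0,0.001,0.092,0,0,0],[0.01,0,0.001,0.098,0,0,0],[0.01,0,0.001,0.1,0,0,0],[0.01,0,0.001,0.101,0,0,0],[0.01,0,0.001,0.102,0,0,0],[0.01,0,0.001,0.102,0,0,0]]]';  python3 -m handwheel '[[[0.01,0,0,0.0005,0,0,0],[0.01,0,0,0.001,0,0,0],[0.01,0,0,0.001,0,0,0]]]'
```

```text
time_s: 30.4
tool_pos: [0.3873, 0.2707, 0.109]
tcp_rot: [-0.0, 0.798, -0.602, 0.0]
contact_force: [0.3, -0.2, -2.3]
opening: 0.0209
time_s: 30.78
tool_pos: [0.3873, 0.2707, 0.108]
tcp_rot: [-0.0, 0.798, -0.602, 0.0]
contact_force: [0.4, -0.3, -0.0]
opening: 0.0211
```

```bash
python3 -m handwheel '[[[0.01,0,0,0.0005,0,0,0],[0.01,0,0,0.001,0,0,0],[0.01,0,0,0.001,0,0,0]]]'
```

```text
time_s: 31.15
tool_pos: [0.3878, 0.2708, 0.1078]
tcp_rot: [-0.001, 0.798, -0.602, 0.001]
contact_force: [-1.5, -2.1, 9.6]
opening: 0.0213
```

```bash
python3 -m handwheel '[[[0.03,0,0,-0.001,0,0,0],[0.06,0,0,-0.001,0,0,0],[0.085,0,0,-0.001,0,0,0],[0.085,0,0,-0.001,0,0,0],[0.085,0,0,-0.001,0,0,0],[0.085,0,0,-0.03,0,0,0],[0.085,0,0,-0.07,0,0,0],[0.085,0,0,-0.11,0,0,0],[0.085,0,0,-0.14,0,0,0],[0.085,0,0,-0.14,0,0,0]]]'
python3 - <<'E'
from m import *
im,d,W=cloud("side")
for n,g in dict(y=[.387,.271],b=[.417,.171],r=[.58,-.234],w=[.379,-.31]).items(): print(n,*disc(W,.128,.15,g,.03))
for n,g in dict(rsp=[.467,.015],ysp=[.413,-.148]).items(): print(n,*disc(W,.015,.1,g,.05))
cv2.imwrite("pics/end.png",cv2.resize(im[80:320,140:400,::-1],(650,600),interpolation=cv2.INTER_CUBIC))
E
```

```text
time_s: 32.4
tool_pos: [0.3879, 0.271, 0.2486]
tcp_rot: [-0.002, 0.798, -0.602, 0.001]
contact_force: [-0.7, 0.5, -1.1]
opening: 0.085
y [0.3892 0.2657 0.1335 0.3897 0.2666 0.013 ] 25
b [0.4193 0.1662 0.1331 0.4187 0.1691 0.0128] 32
r [ 0.581  -0.2381  0.1344  0.5815 -0.2366  0.0111] 58
w [ 0.3794 -0.3129  0.1339  0.3794 -0.3107  0.0112] 75
rsp [0.4686 0.0044 0.0378 0.4699 0.0109 0.0224] 187
ysp [ 0.4139 -0.1585  0.0394  0.4157 -0.1504  0.022 ] 225
```

View pics/end.png

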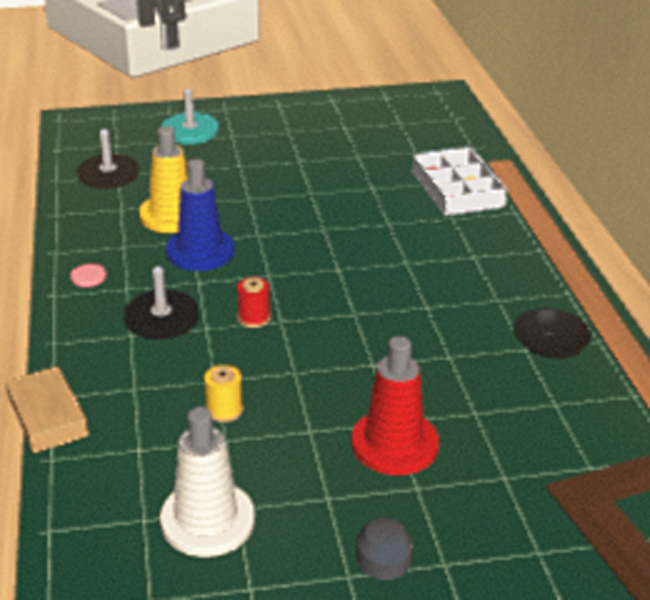

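All four cones stand on their stands (yellow (165,200), blue (200,240), red (397,430), white (207,520)), the spools haven't moved, and the gripper is clear. Handing in.

```bash
python3 -c "
from cell import ctrl
print(ctrl.job_done())"
```

```text
the job is handed in; nothing more can be done
None
```

All four big cones are on the stands of their own colour, placed in the order red, white, blue, yellow. I gripped each by the nose and lowered it until the wrist felt the base (about 9–10 N). I then opened the gripper and backed away. The job was handed in at about 32.5 s of the 112 s allowed.

**Last checks:** in the final side picture, all four cones stand upright with no spindle showing. The nose tops measure about 133–134 mm, which matches a cone seated flat on its base (134 mm). The measured positions of both small spools agree with the first ones to about 2 mm, and the gripper is well clear.

**Disagreement:** the top and side cameras differed by 2–7 mm in position. I worked between the two, and this was well inside the spindle clearance. No check failed.

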